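# Fit the flat nozzle on the dust-suction pipe of an orthopaedic grinding bench

### The job

Fit the flat suction nozzle on the upright suction pipe: push it down over the pipe's spring button until it sits on the black collar and the button snaps out through one of the nozzle's windows, then let go. Leave the round-mouthed nozzle standing where it is.

Things in the scene. Friction and masses are not known exactly. Their poses are not given: they have to be found in the camera images.
- flat_nozzle: Nozzle to fit: white, 160 mm high, 180 g. Origin: centre of underside, z up. Top 50 mm: flat solid mouthpiece, 50 mm along its x, 20 mm thick along y (grip here). Below: round socket, outside 42, bore 35, 102 mm deep, open below, lowest 26 mm flared to 54 (62 outside). Windows in its +x and -x sides, 25 wide, 22 high, centre 49 up: either takes the button if x axes agree within 15 degrees.
- pipe: Fixed suction pipe. Grey foot plate 130 x 110 x 12 mm; black collar 72 mm wide, top 30 mm above bench; on it an upright steel pipe 32 mm thick, top 122 mm above bench, last 15 mm tapered to 16. Origin: on the pipe's axis at bench height, z up; x points to the side where the spring button sticks out. Fitted, the nozzle's underside rests on the collar, its origin 30 mm above this one.
- snap_button (a joint): Round-nosed steel spring button, 12 mm thick, in the pipe's side 79 mm above the bench, sticking out 9 mm along the pipe's x. Value: m pushed in; 0 = fully out, about 0.0075 under the socket wall, limit 0.011. Spring: 1 N at first, 5 N at 8 mm. The nozzle's flared mouth presses it in by itself as the nozzle is pushed down (4 to 12 N).
- round_nozzle: The other nozzle, to be left alone: white plastic, upright, 130 mm high, the same kind of socket but no windows, with a round bell mouth 68 mm wide on top. Origin: centre of its underside.
Things that resemble listed ones, but are neither listed nor needed, are in the scene too. Several things have the shape of the pipe; the one meant has the colours described above.

How it is judged:
On the way:
1. the flat nozzle, upright on the pipe, holds the spring button pressed in by at least 5 mm while it is still more than 8 mm above the collar (value of joint snap_button above 0.005 m and horizontal distance between flat_nozzle and pipe below 0.012 m and z of flat_nozzle in the frame of pipe between 0.038 and 0.1 m and angle between flat_nozzle's own z axis and vertical below 0.2 rad), for 0.05 s.
At the end, for the whole second after the job is handed in: The flat nozzle stands still and upright (within 8 degrees) on the pipe, centred within 10 mm, its underside on the collar (within 4 mm), turned so that the spring button has sprung back out through a window (pushed in by less than 3 mm); the round nozzle still stands within 30 mm of where it was (value of joint snap_button below 0.003 m and z of flat_nozzle in the frame of pipe between 0.025 and 0.034 m and horizontal distance between flat_nozzle and pipe below 0.01 m and angle between flat_nozzle's own z axis and vertical below 0.15 rad and angle between the x axis of flat_nozzle and the x axis of pipe, either way round below 0.45 rad and linear speed of flat_nozzle below 0.02 m/s and distance of round_nozzle from where it was at the start of the episode below 0.03 m and angle between round_nozzle's own z axis and vertical below 0.2 rad); the robot touches nothing.
It fails at once if the round nozzle is shoved away (more than 30 mm) or tipped over (distance of round_nozzle from where it was at the start of the episode above 0.03 m or angle between round_nozzle's own z axis and vertical above 0.3 rad).
It also fails if it takes over 38 s, if anything falls off the work surface, if the arm or the gripper's body presses on something with over 40 N, if the wrist force passes 120 N, or if a joint passes its speed limit or range.

### The arm

A 7-joint arm with a two-finger parallel gripper is mounted at the origin on the work surface. World frame = base frame: x ahead of the robot, y to its left, z up, the work surface at z = 0. Lengths are in m, angles in rad, forces in N, time in s.
With the tool pointing down it reaches from about 0.425 to 0.875 m from the base axis. Payload 4.7 kg.
Tool frame: the origin (TCP) lies midway between the tips of the shut fingers; the grasp point (between the pads) lies pinch_z behind it (pinch_z is the distance from the TCP to the grasp point, in m); y points along the fingers, x is the direction in which the jaws open and shut, and the axes are right-handed (so a half turn about y gives the same grasp; the last joint's range is limited). The gripper opens to 87 mm and grips with 3 to 60 N. Pads are 19 mm wide; open, the fingers measure 117 mm over their backs; the gripper's body (75 mm by 190 mm) begins 51 mm behind the grasp point.
Start: joints at [-1.143, 0.321, -0.07, 1.45, 0.023, 1.371, -0.057], TCP at [0.261, 0.595, 0.223] pointing down, gripper open.
Joint ranges: [-2.86, 2.86], [-0.3, 2.09], [-1.38, 1.24], [0.06, 2.45], [-1.56, 4.7], [0.09, 2.05], [-2.69, 2.69]. Speed limits (rad/s): [2.57, 2.57, 3.14, 3.14, 3.14, 3.14, 3.14].

### API

Orientations are given as a rotation vector (axis times angle).
In Python, from cell import * gives the robot as it stands.
- The arm moves only by the tool apply_moves, never from a script. Its argument "steps" is a list of rows, each an object of numbers: "jaw": the opening, from -1 (shut) to 1 (fully open); "tx", "ty", "tz": the shift along the tool's x, y, z in cm; "roll": the turn about the tool's y in rad. In form: [{"jaw": .., "tx": .., "ty": .., "tz": .., "roll": ..}, ...]. A call has 1 to 5 rows; each row shifts and turns the commanded pose from where the row before left it, along the tool's axes as they then stand; what a row does not reach is not made up. A row lasts 1/12 s, in which the tool goes at most 41.7 mm and 7.16 degrees, less where a joint would pass 70% of its speed; a pose out of reach is approached as far as the arm can. A call with a gripper value outside its range is refused whole. The fingers move at their own pace and stop on an object; "grip_force" is the grip in N (left out, the last holds). Time passes only in rows, so rows that do not move let the fingers close. It gives the time, the measured TCP pose, the force and the opening at its end, in the units of the state.
- sense(): the state, without advancing time (a new reading comes with each control period).
- grab_frame(name): name is "scene" or "top"; returns a dict with "color" (384x512x3 uint8, red, green, blue), "camera_matrix" (3x3 intrinsics, pixels), "dist" ([k1, k2, p1, p2, k3] as OpenCV has them; the pictures are not rectified), "xyz" and "rotation" of the camera in the world. Camera axes: x right, y up, looking along -z (the intrinsics and any distortion apply to the point x, -y, -z); pixel columns grow to the right and rows downward; lengths in m; the calibration is good to about 2 mm. A picture is of the moment at which its call begins. There is no depth.
- hand_in(): hands the job in, once; it reports no verdict.
The state is a dict: "clock": time; "joint_positions": joint angles; "joint_velocities": joint speeds; "joint_efforts": joint torques, N m; "tool_pos": TCP position; "orientation": TCP orientation; "ft_force": force on the tool from outside, world axes, zero at the start; "moment": the same for the moment, N m; "finger_gap": finger opening in m.
Only numpy, scipy, OpenCV 4.12 (cv2) and the standard library are available. Lean on these libraries where they do the work, as an engineer would, in place of code of your own. Each camera call takes 0.05 s, during which the arm holds its last target. There are 200 camera calls.

## Working session

There is one attempt and no reset: what is moved stays moved. The work goes in short steps, Python scripts to look and compute and a tool call to move; the robot and the scene stay as the last step left them, time stands still between calls to the robot, and variables do not carry over. Pictures are saved under pics/ and viewed, about 8 in all and at most 12, crops included, and the job is handed in when it is done.

Besides the shell and the picture viewer there is one more tool, called as name(argument=value, ...) on one line, values as JSON. apply_moves: Moves the arm, as the interface text tells. Its arguments: {"type":"object","properties":{"steps":{"type":"array"},"grip_force":{"type":"number"}},"required":["steps"]}

```bash
mkdir -p pics; ls; python3 - <<'E'
from cell import *
import cv2
s=sense(); print(s)
for n in ("scene","top"):
    f=grab_frame(n); cv2.imwrite(f"pics/{n}0.png",cv2.resize(f["color"][:,:,::-1],(800,600),interpolation=cv2.INTER_CUBIC)); print(n,f["camera_matrix"],f["dist"],f["xyz"],f["rotation"])
    cv2.imwrite(f"pics/{n}0_raw.png",f["color"][:,:,::-1])
E
```

```text
pics
{'clock': 0.0, 'joint_positions': array([-1.14289951,  0.32181934, -0.07003626,  1.45165297,  0.02260528,
        1.37079909, -0.05694573]), 'joint_velocities': array([-1.59202615e-03,  1.23941736e-03, -4.48606954e-05, -8.37107436e-04,
       -2.76498847e-04, -6.12027300e-04, -4.07528781e-04]), 'joint_efforts': array([ 1.72195028e-04, -4.91299224e+01, -4.04132176e-01, -3.12523448e+01,
       -6.39791088e-02,  4.38865414e-02,  1.67108765e-04]), 'tool_pos': array([0.26121389, 0.5946091 , 0.22147457]), 'orientation': array([-1.3781865 , -0.89807688,  0.90057253]), 'ft_force': array([-0.09533213, -0.20980545,  0.11222971]), 'moment': array([-0.03363339,  0.0127296 ,  0.02379394]), 'finger_gap': 0.08710120589644478}
scene [[419.06662475   0.         251.49238112]
 [  0.         419.06662475 187.64962285]
 [  0.           0.           1.        ]] [-0.00277888  0.          0.          0.          0.        ] [1.13411328 0.24631142 1.14805648] [0.39435843 0.54220247 1.83185205]
top [[432.73433937   0.         252.316721  ]
 [  0.         432.73433937 190.70435024]
 [  0.           0.           1.        ]] [-0.05351809  0.          0.          0.          0.        ] [0.35388553 0.02910316 1.10581769] [ 0.08543436 -0.05644615 -1.58504859]
```

View pics/scene0.png

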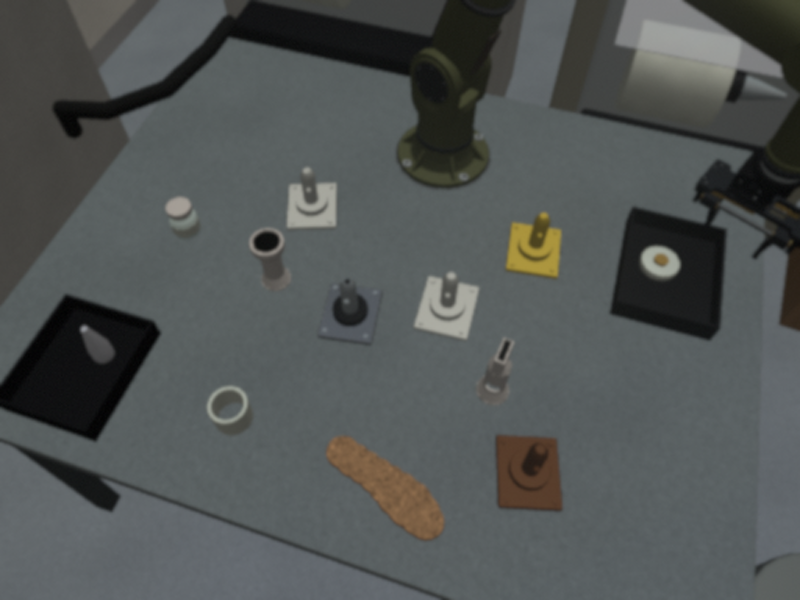

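View pics/top0.png

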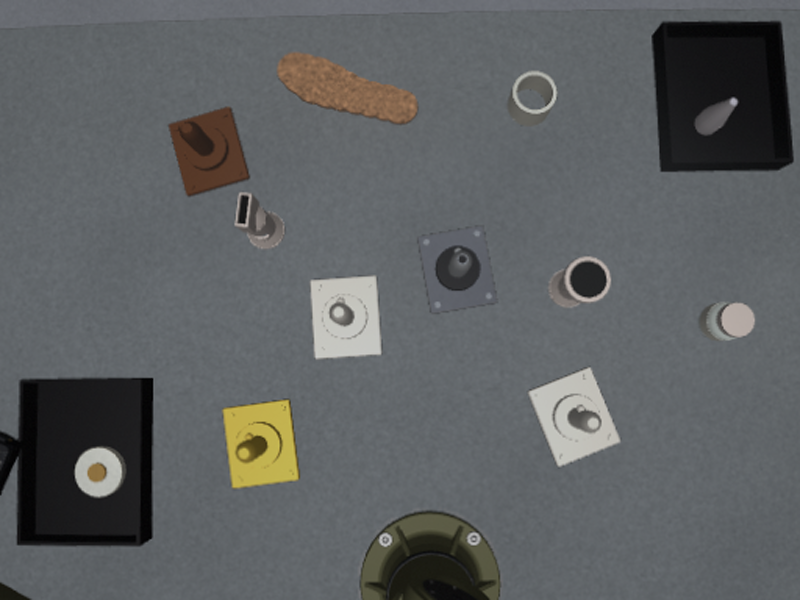

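The grey plate with the black collar is at top px (458,268) and scene px (350,310). Pipe look-alikes in the top view are white (345,315), white (575,417), yellow (260,445) and brown (208,150). The flat nozzle is at top px (262,225), with its rectangular mouth at (244,210). The round nozzle is at (580,282), and the cup (533,97), jar (730,320) and cone in the tray are distractors. Next I'll check the choice in a close crop.

```bash
cat > h.py <<'E'
import numpy as np, cv2
from scipy.spatial.transform import Rotation as R
F=np.diag([1.,-1,-1])
def ext(f):
    M=F@R.from_rotvec(f["rotation"]).as_matrix().T
    return M,-M@np.array(f["xyz"])
def proj(f,P):
    M,t=ext(f); return cv2.projectPoints(np.atleast_2d(P).astype(float),cv2.Rodrigues(M)[0],t,f["camera_matrix"],f["dist"])[0][:,0]
def back(f,uv,z):
    n=cv2.undistortPoints(np.array(uv,float).reshape(-1,1,2),f["camera_matrix"],f["dist"])[:,0]
    M,_=ext(f); d=np.c_[n,np.ones(len(n))]@M; o=np.array(f["xyz"]); return o+d*((z-o[2])/d[:,2])[:,None]
def crop(f,c,r,k):
    u,v=c; return cv2.resize(f["color"][v-r:v+r,u-r:u+r,::-1],None,fx=k,fy=k,interpolation=cv2.INTER_CUBIC)
E
python3 - <<'E'
from cell import *; from h import *
T=grab_frame("top"); S=grab_frame("scene")
a=[crop(T,(293,172),32,6),crop(T,(167,141),32,6),crop(S,(224,200),32,6),crop(S,(317,237),32,6)]
a=[cv2.resize(x,(300,300)) for x in a]
cv2.imwrite("pics/c1.png",np.vstack([np.hstack(a[:2]),np.hstack(a[2:])]))
k=.64
print("plate",back(T,np.array([(418,238),(483,226),(496,299),(433,313)])*k,.012), back(T,[[293,171.5]],.03))
print("mouth",back(T,np.array([(244,210)])*k,.16),"base",back(T,np.array([(266,231)])*k,.0))
print("mouthS",back(S,np.array([(506,350)])*k,.16))
print("round",back(T,np.array([(588,279)])*k,.13))
import numpy as np
print(R.from_rotvec(sense()["orientation"]).as_matrix().round(3))
E
```

```text
plate [[ 0.55086921  0.0081994   0.012     ]
 [ 0.56895078 -0.09864428  0.012     ]
 [ 0.44854844 -0.11645749  0.012     ]
 [ 0.4274525  -0.01388624  0.012     ]] [[ 0.49788926 -0.05434694  0.03      ]]
mouth [[0.56958321 0.25934452 0.16      ]] base [[0.56961598 0.26097098 0.        ]]
mouthS [[0.57170876 0.26506453 0.16      ]]
round [[ 0.4652869  -0.23521823  0.13      ]]
[[ 0.402 -0.    -0.916]
 [ 0.916 -0.001  0.402]
 [-0.001 -1.    -0.   ]]
```

View pics/c1.png

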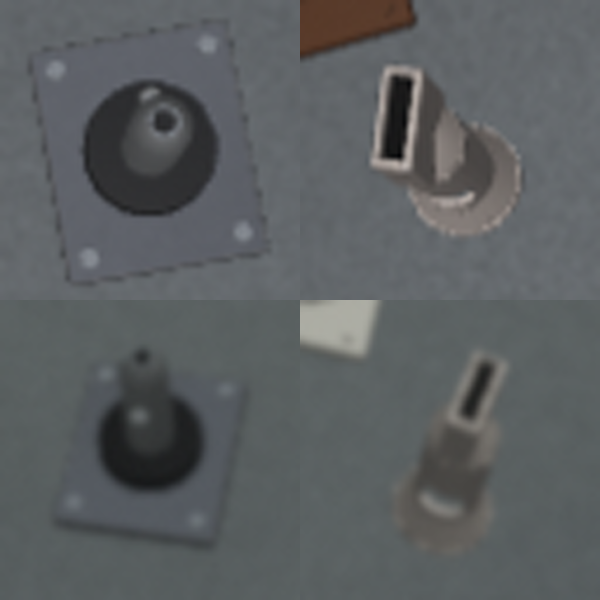

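Top crop: the grey plate, black collar and steel pipe match the description, with the button at (150,95) on the +x side. The nozzle's rectangular mouth corners are near (387,67), (424,68), (410,172) and (372,165), and a window shows on both the scene side and the top side. The choice is confirmed.

```bash
python3 - <<'E'
from cell import *; from h import *
T=grab_frame("top"); S=grab_frame("scene")
s=64/300
def uv(c,off,px): return [(c[0]-32+(x-off[0]+.5)*s-.5, c[1]-32+(y-off[1]+.5)*s-.5) for x,y in px]
np.set_printoptions(precision=4,suppress=True)
print("button T",back(T,uv((293,172),(0,0),[(150,95)]),.080),"S",back(S,uv((224,200),(0,300),[(140,412)]),.079))
print("pipetop T",back(T,uv((293,172),(0,0),[(164,121)]),.122),"S",back(S,uv((224,200),(0,300),[(142,356)]),.122))
print("collar T",back(T,uv((293,172),(0,0),[(150,148)]),.03),"S",back(S,uv((224,200),(0,300),[(150,441)]),.03))
print("bolts",back(T,uv((293,172),(0,0),[(56,70),(207,45),(244,232),(90,258)]),.012))
m=back(T,uv((167,141),(300,0),[(387,67),(424,68),(410,172),(372,165)]),.16);print(m,m.mean(0))
m=back(S,uv((317,237),(300,300),[(484,352),(508,358),(474,432),(446,424)]),.16);print(m,m.mean(0))
print("base T",back(T,uv((167,141),(300,0),[(464,180)]),.013),"S",back(S,uv((317,237),(300,300),[(444,502)]),.013))
E
```

```text
button T [[ 0.5193 -0.0502  0.08  ]] S [[ 0.5148 -0.0524  0.079 ]]
pipetop T [[ 0.4995 -0.0535  0.122 ]] S [[ 0.5    -0.0539  0.122 ]]
collar T [[ 0.4987 -0.0534  0.03  ]] S [[ 0.5058 -0.0517  0.03  ]]
bolts [[ 0.5449 -0.0046  0.012 ]
 [ 0.5573 -0.0872  0.012 ]
 [ 0.4545 -0.1045  0.012 ]
 [ 0.4417 -0.021   0.012 ]]
[[0.596  0.2664 0.16  ]
 [0.5951 0.2485 0.16  ]
 [0.5447 0.2548 0.16  ]
 [0.5485 0.2731 0.16  ]] [0.5711 0.2607 0.16  ]
[[0.5469 0.2594 0.16  ]
 [0.5464 0.2734 0.16  ]
 [0.599  0.2657 0.16  ]
 [0.599  0.2496 0.16  ]] [0.5728 0.262  0.16  ]
base T [[0.5693 0.2599 0.013 ]] S [[0.5735 0.2618 0.013 ]]
```

apply_moves(steps=[{"jaw":1,"tx":-1.2,"ty":0,"tz":-2.8,"roll":0},{"jaw":1,"tx":-1.2,"ty":0,"tz":-2.8,"roll":0},{"jaw":1,"tx":-1.2,"ty":0,"tz":-2.8,"roll":0},{"jaw":1,"tx":-1.2,"ty":0,"tz":-2.8,"roll":0},{"jaw":1,"tx":-1.2,"ty":0,"tz":-2.8,"roll":0}], grip_force=40)

```text
clock: 0.72
tool_pos: [0.3663, 0.4828, 0.2226]
orientation: [-1.377, -0.9, 0.899]
ft_force: [0.7, 0.7, -0.2]
finger_gap: 0.0868
```

apply_moves(steps=[{"jaw":1,"tx":-1.2,"ty":0,"tz":-2.8,"roll":0},{"jaw":1,"tx":-1.2,"ty":0,"tz":-2.8,"roll":0},{"jaw":1,"tx":-1.2,"ty":0,"tz":-2.8,"roll":0},{"jaw":1,"tx":-1.2,"ty":0,"tz":-2.8,"roll":0},{"jaw":1,"tx":-1.2,"ty":0,"tz":-2.8,"roll":0}])

```text
clock: 1.13
tool_pos: [0.4704, 0.3714, 0.2227]
orientation: [-1.377, -0.9, 0.899]
ft_force: [0.8, 1.2, 0.3]
finger_gap: 0.0868
```

apply_moves(steps=[{"jaw":1,"tx":-1.2,"ty":0,"tz":-2.8,"roll":0},{"jaw":1,"tx":-1.2,"ty":0,"tz":-2.8,"roll":0},{"jaw":1,"tx":-1.2,"ty":0,"tz":-2.8,"roll":0},{"jaw":1,"tx":-1.2,"ty":0,"tz":-2.8,"roll":0},{"jaw":1,"tx":-1.2,"ty":0,"tz":-2.8,"roll":0}])

```text
clock: 1.55
tool_pos: [0.5744, 0.2603, 0.2227]
orientation: [-1.377, -0.9, 0.899]
ft_force: [1.0, 0.4, 0.2]
finger_gap: 0.0868
```

apply_moves(steps=[{"jaw":1,"tx":0,"ty":0,"tz":0,"roll":-0.09},{"jaw":1,"tx":0,"ty":0,"tz":0,"roll":-0.09},{"jaw":1,"tx":0,"ty":0,"tz":0,"roll":-0.085},{"jaw":1,"tx":0,"ty":0,"tz":0,"roll":0},{"jaw":1,"tx":0,"ty":0,"tz":0,"roll":0}])

```text
clock: 1.97
tool_pos: [0.5735, 0.2615, 0.2225]
orientation: [-1.277, -1.097, 1.097]
ft_force: [0.2, -0.2, 0.0]
finger_gap: 0.0867
```

```bash
cat >> h.py <<'E'
def err(s,x,y,yaw):
    M=R.from_rotvec(s["orientation"]).as_matrix(); p=s["tool_pos"]
    d=np.array([x-p[0],y-p[1],0])@M*100
    a=np.degrees(np.arctan2(M[1,0],M[0,0])); print("t",s["clock"],"pos",p.round(4),"jaw ang",a.round(2),"need tx,tz cm",d.round(2),"roll",-np.radians(yaw-a).round(3),"tilt",M[:,1].round(3),"F",s["ft_force"].round(1),"gap",s["finger_gap"])
E
python3 - <<'E'
import cell
from cell import *; from h import *
print([n for n in dir(cell) if not n.startswith('_')], getattr(cell,'pinch_z',None))
err(sense(),.5715,.261,81.5)
T=grab_frame("top"); S=grab_frame("scene")
a=[cv2.resize(crop(f,c,40,5),(400,400)) for f,c in ((T,(163,138)),(S,(317,225)))]
cv2.imwrite("pics/c2.png",np.hstack(a))
E
```

```text
['PlanningError', 'grab_frame', 'hand_in', 'pinch_z', 'sense'] 0.0187
t 1.9667 pos [0.5735 0.2615 0.2225] jaw ang 81.34 need tx,tz cm [-0.08  0.    0.19] roll -0.003 tilt [-0.  0. -1.] F [ 0.2 -0.2  0. ] gap 0.08665510666825137
```

View pics/c2.png

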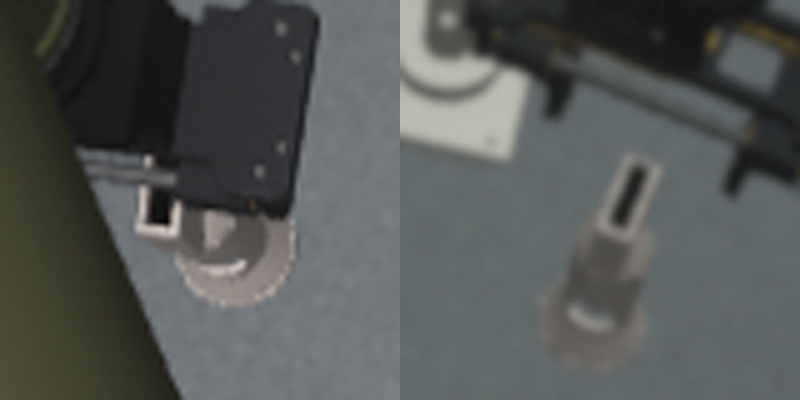

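apply_moves(steps=[{"jaw":1,"tx":-0.1,"ty":2.5,"tz":0.2,"roll":0},{"jaw":1,"tx":0,"ty":3,"tz":0,"roll":0},{"jaw":1,"tx":0,"ty":3,"tz":0,"roll":0},{"jaw":1,"tx":0,"ty":2,"tz":0,"roll":0},{"jaw":1,"tx":0,"ty":0,"tz":0,"roll":0}])

```text
clock: 2.48
tool_pos: [0.5681, 0.2595, 0.1124]
orientation: [-1.274, -1.091, 1.105]
ft_force: [-1.4, -0.4, -1.0]
finger_gap: 0.0871
```

apply_moves(steps=[{"jaw":-0.3,"tx":0,"ty":0,"tz":0,"roll":0},{"jaw":-0.3,"tx":0,"ty":0,"tz":0,"roll":0},{"jaw":-1,"tx":0,"ty":0,"tz":0,"roll":0},{"jaw":-1,"tx":0,"ty":0,"tz":0,"roll":0},{"jaw":-1,"tx":0,"ty":0,"tz":0,"roll":0}])

```text
clock: 2.9
tool_pos: [0.5723, 0.2612, 0.1191]
orientation: [-1.276, -1.101, 1.097]
ft_force: [-0.5, -0.7, 0.0]
finger_gap: 0.0615
```

apply_moves(steps=[{"jaw":-1,"tx":0,"ty":0,"tz":0,"roll":0},{"jaw":-1,"tx":0,"ty":0,"tz":0,"roll":0},{"jaw":-1,"tx":0,"ty":0,"tz":0,"roll":0},{"jaw":-1,"tx":0,"ty":0,"tz":0,"roll":0},{"jaw":-1,"tx":0,"ty":0,"tz":0,"roll":0}])

```text
clock: 3.32
tool_pos: [0.5715, 0.2608, 0.1176]
orientation: [-1.276, -1.099, 1.099]
ft_force: [0.9, 0.5, -0.3]
finger_gap: 0.0284
```

apply_moves(steps=[{"jaw":-1,"tx":0,"ty":0,"tz":0,"roll":0},{"jaw":-1,"tx":0,"ty":0,"tz":0,"roll":0},{"jaw":-1,"tx":0,"ty":0,"tz":0,"roll":0},{"jaw":-1,"tx":0,"ty":0,"tz":0,"roll":0},{"jaw":-1,"tx":0,"ty":0,"tz":0,"roll":0}])

```text
clock: 3.73
tool_pos: [0.5714, 0.2608, 0.1174]
orientation: [-1.276, -1.099, 1.099]
ft_force: [0.8, -0.0, -0.9]
finger_gap: 0.0242
```

apply_moves(steps=[{"jaw":-1,"tx":0,"ty":0,"tz":0,"roll":0},{"jaw":-1,"tx":0,"ty":-1,"tz":0,"roll":0},{"jaw":-1,"tx":0,"ty":-2,"tz":0,"roll":0},{"jaw":-1,"tx":0,"ty":-2,"tz":0,"roll":0},{"jaw":-1,"tx":0,"ty":-2,"tz":0,"roll":0}])

```text
clock: 4.15
tool_pos: [0.5713, 0.2604, 0.1887]
orientation: [-1.276, -1.098, 1.099]
ft_force: [-0.9, 0.2, -2.1]
finger_gap: 0.0236
```

apply_moves(steps=[{"jaw":-1,"tx":0,"ty":-2.5,"tz":0,"roll":0},{"jaw":-1,"tx":0,"ty":-2.5,"tz":0,"roll":0},{"jaw":-1,"tx":0,"ty":-2,"tz":0,"roll":0},{"jaw":-1,"tx":0,"ty":0,"tz":0,"roll":0},{"jaw":-1,"tx":0,"ty":0,"tz":0,"roll":0}])

```text
clock: 4.57
tool_pos: [0.572, 0.2609, 0.2591]
orientation: [-1.277, -1.101, 1.097]
ft_force: [-0.4, 0.1, -2.4]
finger_gap: 0.0239
```

```bash
python3 - <<'E'
from cell import *; from h import *
err(sense(),.4995,-.0535,99)
E
```

```text
t 4.5667 pos [0.572  0.2609 0.2591] jaw ang 81.47 need tx,tz cm [-32.16  -0.06   2.51] roll -0.306 tilt [ 0.003  0.001 -1.   ] F [-0.4  0.1 -2.4] gap 0.023869948102082816
```

apply_moves(steps=[{"jaw":-1,"tx":-1.5,"ty":0,"tz":0,"roll":0},{"jaw":-1,"tx":-2.5,"ty":0,"tz":0.2,"roll":0},{"jaw":-1,"tx":-2.5,"ty":0,"tz":0.2,"roll":0},{"jaw":-1,"tx":-2.5,"ty":0,"tz":0.2,"roll":0},{"jaw":-1,"tx":-2.5,"ty":0,"tz":0.2,"roll":0}])

```text
clock: 4.98
tool_pos: [0.5448, 0.1453, 0.2553]
orientation: [-1.275, -1.095, 1.102]
ft_force: [-0.2, 0.0, -2.1]
finger_gap: 0.0239
```

apply_moves(steps=[{"jaw":-1,"tx":-2.5,"ty":0,"tz":0.2,"roll":0},{"jaw":-1,"tx":-2.5,"ty":0,"tz":0.2,"roll":0},{"jaw":-1,"tx":-2.5,"ty":0,"tz":0.3,"roll":0},{"jaw":-1,"tx":-2.5,"ty":0,"tz":0.2,"roll":0},{"jaw":-1,"tx":-2.5,"ty":0,"tz":0.2,"roll":0}])

```text
clock: 5.4
tool_pos: [0.5149, 0.0237, 0.2555]
orientation: [-1.274, -1.095, 1.101]
ft_force: [-0.4, 0.7, -2.5]
finger_gap: 0.0235
```

apply_moves(steps=[{"jaw":-1,"tx":-2.5,"ty":0,"tz":0.2,"roll":0},{"jaw":-1,"tx":-2.5,"ty":0,"tz":0.2,"roll":0},{"jaw":-1,"tx":-2.0,"ty":0,"tz":0.2,"roll":0},{"jaw":-1,"tx":-1.2,"ty":0,"tz":0,"roll":0},{"jaw":-1,"tx":0,"ty":0,"tz":0,"roll":-0.07}])

```text
clock: 5.82
tool_pos: [0.4971, -0.0583, 0.2562]
orientation: [-1.247, -1.145, 1.149]
ft_force: [0.5, -1.4, -2.5]
finger_gap: 0.0231
```

apply_moves(steps=[{"jaw":-1,"tx":0,"ty":0,"tz":0,"roll":-0.08},{"jaw":-1,"tx":0,"ty":0,"tz":0,"roll":-0.08},{"jaw":-1,"tx":0,"ty":0,"tz":0,"roll":-0.07},{"jaw":-1,"tx":0,"ty":0,"tz":0,"roll":0},{"jaw":-1,"tx":0,"ty":0,"tz":0,"roll":0}])

```text
clock: 6.23
tool_pos: [0.4983, -0.054, 0.2565]
orientation: [-1.133, -1.317, 1.319]
ft_force: [0.2, 0.7, -1.4]
finger_gap: 0.0234
```

```bash
python3 - <<'E'
from cell import *; from h import *
err(sense(),.4995,-.0535,99)
T=grab_frame("top"); S=grab_frame("scene")
a=[cv2.resize(crop(f,c,r,5),(400,400)) for f,c,r in ((T,(293,160),50),(S,(222,165),50))]
cv2.imwrite("pics/c3.png",np.hstack(a))
E
```

```text
t 6.2333 pos [ 0.4983 -0.054   0.2565] jaw ang 98.56 need tx,tz cm [ 0.03 -0.   -0.13] roll -0.008 tilt [-0.002  0.    -1.   ] F [ 0.2  0.7 -1.4] gap 0.02340129192139627
```

View pics/c3.png

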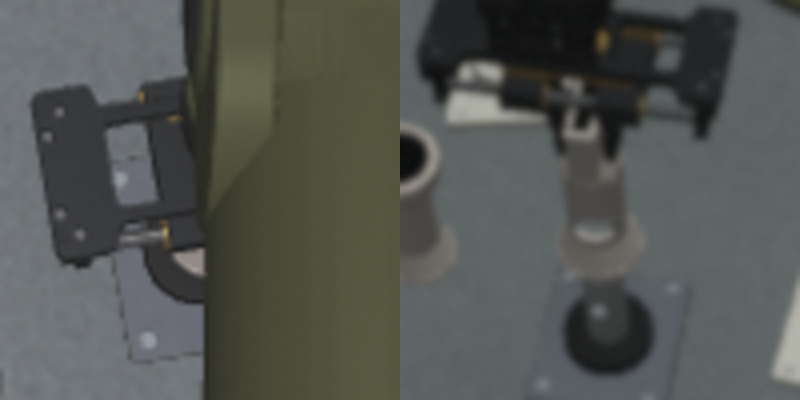

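Scene crop: the nozzle hangs upright above the pipe. The flare spans columns 557–645 around row 240, the window is at (595,230), and the pipe button is below at (598,312). I'll compare these with predicted pixels.

```bash
python3 - <<'E'
from cell import *; from h import *
S=grab_frame("scene"); np.set_printoptions(precision=2,suppress=True)
z0=.139; c=np.array([.4983,-.054,z0])
def show(n,P): print(n,((proj(S,P)-(172,115)+.5)*4-.5+(400,0)))
t=np.linspace(0,2*np.pi,120); ring=c+np.c_[.031*np.cos(t),.031*np.sin(t),0*t]
q=(proj(S,ring)-(172,115)+.5)*4-.5+(400,0); print("flare rim extents",q.min(0),q.max(0))
for yaw in (0,9,18):
    a=np.radians(yaw); show(f"window yaw{yaw}",c+np.array([.021*np.cos(a),.021*np.sin(a),.049]))
for yaw in (0,9,18):
    a=np.radians(yaw); show(f"button {yaw}",np.array([.4995+.024*np.cos(a),-.0535+.024*np.sin(a),.079]))
g=cv2.cvtColor(S["color"],cv2.COLOR_RGB2GRAY)
cv2.imwrite("pics/c4.png",cv2.convertScaleAbs(cv2.resize(S["color"][140:212,190:258,::-1],None,fx=8,fy=8,interpolation=cv2.INTER_CUBIC),alpha=1.6))
E
```

```text
flare rim extents [558.09 210.45] [642.91 280.17]
window yaw0 [[585.97 228.41]]
window yaw9 [[590.49 229.33]]
window yaw18 [[595.17 229.67]]
button 0 [[593.96 316.4 ]]
button 9 [[598.76 317.42]]
button 18 [[603.72 317.78]]
```

View pics/c4.png

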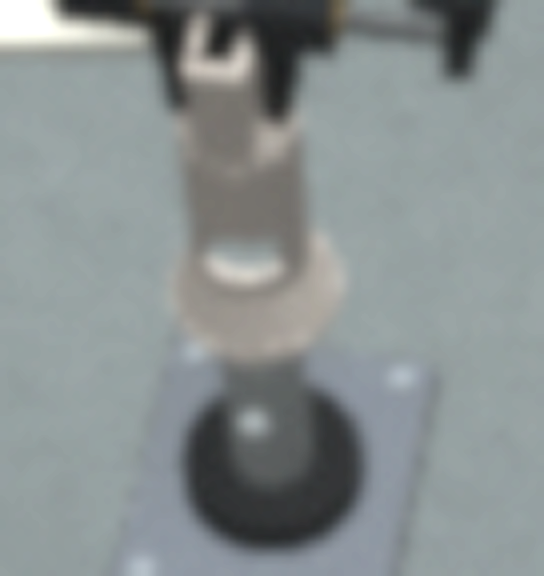

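apply_moves(steps=[{"jaw":-1,"tx":0,"ty":1,"tz":-0.1,"roll":0},{"jaw":-1,"tx":0,"ty":1,"tz":0,"roll":0},{"jaw":-1,"tx":0,"ty":1,"tz":0,"roll":0},{"jaw":-1,"tx":0,"ty":1,"tz":0,"roll":0},{"jaw":-1,"tx":0,"ty":0,"tz":0,"roll":0}], grip_force=50)

```text
clock: 6.8
tool_pos: [0.4982, -0.0537, 0.2144]
orientation: [-1.13, -1.316, 1.322]
ft_force: [-0.3, 0.1, -2.2]
finger_gap: 0.0227
```

apply_moves(steps=[{"jaw":-1,"tx":0,"ty":0.5,"tz":0,"roll":0},{"jaw":-1,"tx":0,"ty":0.5,"tz":0,"roll":0},{"jaw":-1,"tx":0,"ty":0.5,"tz":0,"roll":0},{"jaw":-1,"tx":0,"ty":0.5,"tz":0,"roll":0},{"jaw":-1,"tx":0,"ty":0,"tz":0,"roll":0}])

```text
clock: 7.22
tool_pos: [0.4994, -0.0538, 0.1965]
orientation: [-1.133, -1.319, 1.32]
ft_force: [0.0, 0.2, -2.9]
finger_gap: 0.0227
```

```bash
python3 - <<'E'
from cell import *; from h import *
err(sense(),.4995,-.0535,99)
print(sense()["moment"])
E
```

```text
t 7.2167 pos [ 0.4994 -0.0538  0.1965] jaw ang 98.66 need tx,tz cm [ 0.03 -0.   -0.02] roll -0.006 tilt [-0.002 -0.    -1.   ] F [ 0.   0.2 -2.9] gap 0.022740439337522827
[0.06510863 0.09861119 0.02743958]
```

apply_moves(steps=[{"jaw":-1,"tx":0,"ty":0.5,"tz":0,"roll":0},{"jaw":-1,"tx":0,"ty":0.5,"tz":0,"roll":0},{"jaw":-1,"tx":0,"ty":0.5,"tz":0,"roll":0},{"jaw":-1,"tx":0,"ty":0.4,"tz":0,"roll":0},{"jaw":-1,"tx":0,"ty":0.4,"tz":0,"roll":0}])

```text
clock: 7.63
tool_pos: [0.5007, -0.0538, 0.1753]
orientation: [-1.135, -1.321, 1.319]
ft_force: [-1.3, -0.7, 7.1]
finger_gap: 0.0229
```

apply_moves(steps=[{"jaw":-1,"tx":0,"ty":0.4,"tz":0,"roll":0},{"jaw":-1,"tx":0,"ty":0.4,"tz":0,"roll":0},{"jaw":-1,"tx":0,"ty":0.4,"tz":0,"roll":0},{"jaw":-1,"tx":0,"ty":0,"tz":0,"roll":0},{"jaw":-1,"tx":0,"ty":0,"tz":0,"roll":0}])

```text
clock: 8.05
tool_pos: [0.4995, -0.0537, 0.1616]
orientation: [-1.133, -1.319, 1.32]
ft_force: [1.1, -0.4, -2.1]
finger_gap: 0.0226
```

apply_moves(steps=[{"jaw":-1,"tx":0,"ty":0.4,"tz":0,"roll":0},{"jaw":-1,"tx":0,"ty":0.4,"tz":0,"roll":0},{"jaw":-1,"tx":0,"ty":0.3,"tz":0,"roll":0},{"jaw":-1,"tx":0,"ty":0.2,"tz":0,"roll":0},{"jaw":-1,"tx":0,"ty":0,"tz":0,"roll":0}])

```text
clock: 8.47
tool_pos: [0.499, -0.0538, 0.1484]
orientation: [-1.132, -1.318, 1.321]
ft_force: [-0.2, -0.6, -3.3]
finger_gap: 0.0231
```

apply_moves(steps=[{"jaw":-1,"tx":0,"ty":0.2,"tz":0,"roll":0},{"jaw":-1,"tx":0,"ty":0.1,"tz":0,"roll":0},{"jaw":-1,"tx":0,"ty":0,"tz":0,"roll":0},{"jaw":-1,"tx":0,"ty":0,"tz":0,"roll":0}])

```text
clock: 8.8
tool_pos: [0.5006, -0.0537, 0.1478]
orientation: [-1.135, -1.321, 1.319]
ft_force: [-1.9, 0.2, 5.8]
finger_gap: 0.0228
```

```bash
python3 - <<'E'
from cell import *; from h import *
err(sense(),.4995,-.0535,99)
S=grab_frame("scene")
cv2.imwrite("pics/c5.png",cv2.convertScaleAbs(cv2.resize(S["color"][150:222,190:258,::-1],None,fx=8,fy=8,interpolation=cv2.INTER_CUBIC),alpha=1.6))
E
```

```text
t 8.8 pos [ 0.5006 -0.0537  0.1478] jaw ang 98.67 need tx,tz cm [ 0.04 -0.    0.11] roll -0.006 tilt [ 0.002  0.    -1.   ] F [-1.9  0.2  5.8] gap 0.02282206209539779
```

View pics/c5.png

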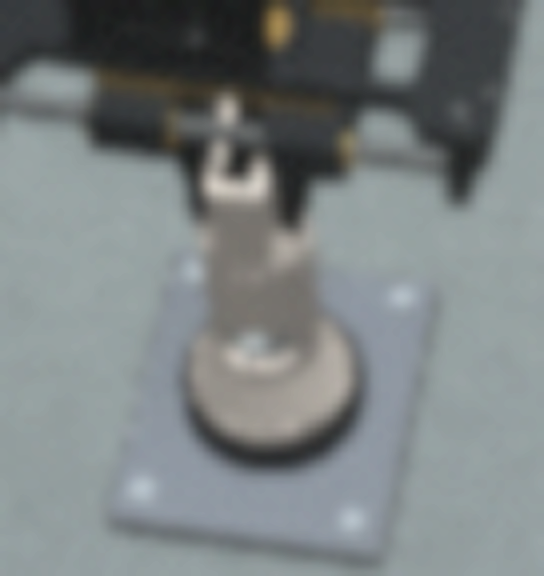

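The nozzle sits on the collar, with a reaction of about 8 N relative to hanging. The button shows in the window at (253,342). Now I'll release and withdraw.

apply_moves(steps=[{"jaw":-0.2,"tx":0,"ty":-0.1,"tz":0,"roll":0},{"jaw":0.2,"tx":0,"ty":0,"tz":0,"roll":0},{"jaw":0.6,"tx":0,"ty":0,"tz":0,"roll":0},{"jaw":0.6,"tx":0,"ty":0,"tz":0,"roll":0},{"jaw":0.6,"tx":0,"ty":0,"tz":0,"roll":0}])

```text
clock: 9.27
tool_pos: [0.5, -0.0539, 0.1474]
orientation: [-1.134, -1.32, 1.32]
ft_force: [0.6, 0.1, 0.4]
finger_gap: 0.0483
```

apply_moves(steps=[{"jaw":0.6,"tx":0,"ty":0,"tz":0,"roll":0},{"jaw":0.6,"tx":0,"ty":0,"tz":0,"roll":0},{"jaw":0.6,"tx":0,"ty":0,"tz":0,"roll":0},{"jaw":0.6,"tx":0,"ty":0,"tz":0,"roll":0},{"jaw":0.6,"tx":0,"ty":0,"tz":0,"roll":0}])

```text
clock: 9.68
tool_pos: [0.4999, -0.0538, 0.1475]
orientation: [-1.134, -1.32, 1.32]
ft_force: [-0.4, 0.5, -0.3]
finger_gap: 0.0687
```

apply_moves(steps=[{"jaw":0.6,"tx":0,"ty":-1.5,"tz":0,"roll":0},{"jaw":0.6,"tx":0,"ty":-2.5,"tz":0,"roll":0},{"jaw":0.6,"tx":0,"ty":-2.5,"tz":0,"roll":0},{"jaw":0.6,"tx":0,"ty":-2.5,"tz":0,"roll":0},{"jaw":0.6,"tx":0,"ty":-2,"tz":0,"roll":0}])

```text
clock: 10.1
tool_pos: [0.5003, -0.0539, 0.2596]
orientation: [-1.135, -1.321, 1.319]
ft_force: [0.7, 0.4, -0.4]
finger_gap: 0.0695
```

apply_moves(steps=[{"jaw":0.6,"tx":0,"ty":0,"tz":0,"roll":0},{"jaw":0.6,"tx":0,"ty":0,"tz":0,"roll":0},{"jaw":0.6,"tx":0,"ty":0,"tz":0,"roll":0},{"jaw":0.6,"tx":0,"ty":0,"tz":0,"roll":0}])

```text
clock: 10.43
tool_pos: [0.4992, -0.0538, 0.2562]
orientation: [-1.132, -1.318, 1.321]
ft_force: [-0.1, 0.6, -0.0]
finger_gap: 0.0696
```

```bash
python3 - <<'E'
from cell import *; from h import *
err(sense(),.4995,-.0535,99)
S=grab_frame("scene")
cv2.imwrite("pics/c6.png",cv2.convertScaleAbs(cv2.resize(S["color"][135:225,155:265,::-1],None,fx=6.5,fy=6.5,interpolation=cv2.INTER_CUBIC),alpha=1.6))
P=np.array([[.4995,-.0535,.19],[.4995,-.0535,.043]])
print((proj(S,P)-(155,135))*6.5)
E
```

```text
t 10.4333 pos [ 0.4992 -0.0538  0.2562] jaw ang 98.66 need tx,tz cm [ 0.02 -0.   -0.03] roll -0.006 tilt [-0.002 -0.    -1.   ] F [-0.1  0.6 -0. ] gap 0.06959770161361413
[[427.28266608 201.0113723 ]
 [445.49149921 381.5878964 ]]
```

View pics/c6.png

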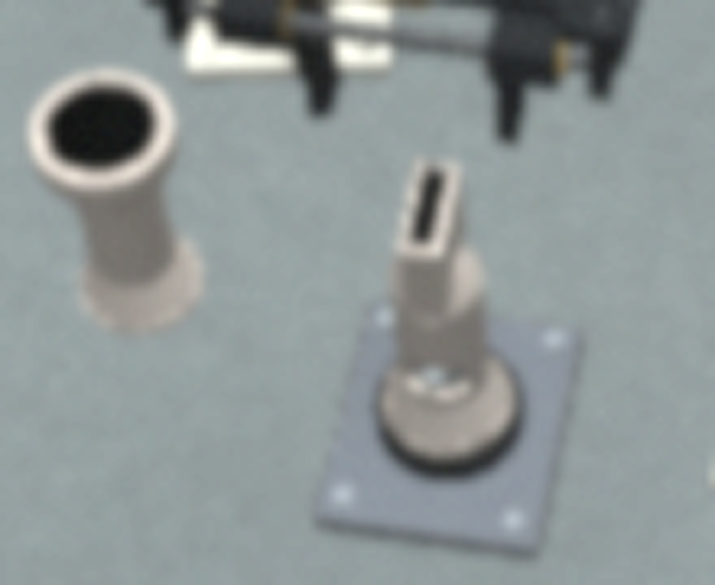

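The mouth centre is at (429,208), against (427,201) predicted for the seated pose. The button shows in the window at (435,375), the round nozzle still stands, and the gripper is clear.

```bash
python3 -c "
from cell import *
print(hand_in())"
```

```text
the job is handed in; nothing more can be done
None
```

I fitted the flat nozzle on the grey-plated pipe, let go, backed the gripper away and handed the job in at about 10.5 s. `hand_in()` gave no verdict.

- **Fit:** The gripper stopped where the nozzle's underside should be about 30 mm above the bench. The collar pushed back with about 8 N.
- **Last picture:** The nozzle stands upright, with its mouth about 7 crop pixels (roughly 1 raw pixel) from where I predicted. The button shows in the nozzle's window, and the gripper is clear above it.
- **Round nozzle:** It still stands, apparently untouched; I did not re-measure its position.
- **Turn of the nozzle:** The window first suggested up to 18° instead of the intended 9°, while the jaw angle read 8.7°. The button showing in the window suggests the turn is good enough.
- **Not measured directly:** I had no reading of how far the button was pushed in, either on the way down or at the end. I infer both from the push-down force (+7 N, then dropping) and the pictures.
- **Finger gap:** It read about 23 mm on the 20 mm mouthpiece. I put this down to how the gap is measured, but did not check it.

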